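# Plug a tipped relay into its rail socket and lock it

## Robot

A 6-joint arm with a two-finger parallel gripper is mounted at the origin on the work surface. World frame = base frame: x ahead of the robot, y to its left, z up, the work surface at z = 0. Lengths are in m, angles in rad, forces in N, time in s.
With the tool pointing down it reaches from about 0.275 to 0.825 m from the base axis. Payload 4.9 kg.
Tool frame: the origin (TCP) lies at the very end of the fingers, on their centre line; the grasp point (between the pads) lies 19 mm behind it; z points along the fingers, y is the line along which they close (so a half turn about z gives the same grasp; the last joint's range is limited). The gripper opens to 85 mm and grips with 20 to 120 N. Pads are 22 mm wide; open, the fingers measure 114 mm over their backs; the gripper's body (76 mm by 85 mm) begins 54 mm behind the grasp point. The pads swing forward as they close: fully open they stand 13 mm farther back than shut.
Start: joints at [1.147, 0.326, -0.193, 1.052, 0, 1.437], TCP at [0.157, 0.527, 0.231] pointing down, gripper open.
Joint ranges: [-2.65, 2.65], [-0.97, 1.79], [-1.3, 1.35], [-1.93, 2.1], [-1.47, 1.37], [-3.14, 3.14]. Speed limits (rad/s): [2.57, 2.57, 3.14, 3.14, 3.14, 3.14].

## Interface

Orientations are given as a unit quaternion [x, y, z, w].
In Python, from station import * gives the robot as it stands.
- The arm moves only by the shell command python3 -m inch 'ROWS' [OPENING]. ROWS is JSON, a list of rows, each an object with "dp": the shift along the tool's x, y, z in cm, a list of three; "roll": the turn about the tool's z in rad. A call has 1 to 8 rows; each row is the pose to reach, as a shift and turn from the pose commanded when the call began, along the tool's axes at that moment; what a row does not reach only later rows make up. A row lasts 1/8 s, in which the tool goes at most 62.5 mm and 10.7 degrees, less where a joint would pass 70% of its speed; a pose out of reach is approached as far as the arm can. A call with a gripper value outside its range is refused whole. OPENING is the opening, from 0 (shut) to 1 (fully open), set as the call begins (- or left out, the last holds). The fingers move at their own pace and stop on an object; the grip force is fixed at half the most. Time passes only in rows, so rows that repeat a pose let the fingers close. It gives the time, the measured TCP pose, the force, the opening and the grip force at its end, in the units of the state.
- sense(): the state, without advancing time (a new reading comes with each control period).
- camera(name): name is "scene" or "top"; returns (picture, depth): 400x640x3 uint8, red, green, blue; 400x640 float32, m along the optical axis (not along the pixel's ray), 0 where there is no reading.
- get_calibration(name): a dict with "K" (3x3 intrinsics, pixels), "R" (3x3) and "t" (3): a world point X has camera coordinates R X + t. Camera axes: x right, y down, z forward; pixel columns grow to the right and rows downward; lengths in m; the calibration is good to about 2 mm. A picture is of the moment at which its call begins. get_calibration takes no time and is no camera call.
- job_done(): hands the job in; it is judged then, once.
The state is a dict: "t": time; "joint_pos": joint angles; "qd": joint speeds; "joint_efforts": joint torques, N m; "position": TCP position; "eef_rot": TCP orientation; "force": force on the tool from outside, world axes, zero at the start; "moment": the same for the moment, N m; "gripper_width": finger opening in m; "finger_force": force on a finger pad.
Only numpy, scipy, OpenCV 4.12 (cv2) and the standard library are available. Lean on these libraries where they do the work, as an engineer would, in place of code of your own. Each camera call takes 0.05 s, during which the arm holds its last target. There are 200 camera calls.

## Task

Stand up the relay that has been left lying on the bench, plug it foot first into the empty socket on the panel's rail, and swing that socket's hold-down lever over it until the lever is fully shut and the relay is pressed fully home. Leave the screwdriver, the carton and the jar on the bench where they are.

Things in the scene. Friction and masses are not known exactly. Their poses are not given: they have to be found in the camera images.
- relay: the loose plug-in relay, about 0.3 kg: a grey box 40 (x) x 54 (y) x 70 (z) mm on a black plug foot 30 x 44 mm wide and 24 mm high, 94 mm in all. Origin: centre of the foot's end face; z runs from foot to cap, y along the 54 mm width. It starts lying on a broad 54 mm face on the bench. It fits the pocket either way round (half turn about z)
- socket: the empty black socket, fixed on the rail: one of three places 100 mm apart in a row along its y axis; the other two hold relays of the same size, locked. 70 (x) x 76 (y) x 32 (z) mm, origin at the centre of its underside, 12 mm above the bench, z up. Two steel posts at its +x side carry the lever's hinge; their tops are 116 mm above the origin
- pocket_mouth (a point): centre of the pocket's rectangular mouth, on top of the socket block 32 mm above the socket's origin. The mouth is 33 (x) x 47 (y) mm, with a 3 mm chamfer at its edge: the foot has 1.5 mm play on each side
- pocket_home (a point): where the centre of the foot's end face lies when the relay is fully home, 24 mm below the mouth. The pocket's stiff contacts stop the relay 8 mm short of it; from there it must be pushed down with about 12 N and stays where it is pushed to
- lever (a joint): angle of the hold-down lever, rad: 0 fully shut (level over the relay's cap, pointing to the socket's -x), 1.57 upright, 2.0 to 2.5 at the start, leaning away over the socket's +x side. It stays where it is left. It cannot reach 0 unless the relay is home; pressing it down pushes the relay home
- lever_hinge (a point): the lever's hinge axis, along the socket's y axis: 46 mm to +x of the pocket's centre and 110 mm above the socket's origin
- lever_tab (a point): middle of the top face of the lever's black thumb tab (34 mm across, 22 mm long, 8 mm thick), 97 mm from the hinge; the rest of the lever is a bar 14 mm across and 8 mm thick, its tip 108 mm from the hinge. The point turns with the lever: its top face looks up when shut
- panel: white panel plate under the sockets, fixed, 250 (x) x 310 (y) mm, 4 mm thick, origin at the centre of its underside; along its two long edges (x = -104 and +108 mm) run slotted grey wire ducts 24 mm wide, their tops 40 mm above the bench
- screwdriver: a bystander: screwdriver 190 mm long lying on the bench
- carton: a bystander: cardboard carton 70 x 100 x 50 mm
- jar: a bystander: jar 60 mm across, 70 mm high
Mind the look-alikes: they are no part of the job. Leave any pink or red look-alike of the relay alone.

How it is judged:
On the way, in this order (a step that is already met when the one before it is completed fails the run):
1. the relay stands upright in the socket's pocket, its foot at least 12 mm deep, with the lever still open (z of relay in the frame of pocket_mouth below -0.012 m and horizontal distance between relay and pocket_mouth below 0.006 m and angle between relay's own z axis and vertical below 0.15 rad and value of joint lever above 0.5 rad), for 0.2 s.
2. the lever is swung shut over the relay (value of joint lever below 0.07 rad), for 0.2 s.
At the end, for the whole second after the job is handed in: The lever is shut (within 0.07 rad of its stop); the relay stands upright in the pocket (tilt under 0.07 rad, within 5 mm of the centre, square to within 0.12 rad), pressed home to within 3.5 mm, and at rest (value of joint lever below 0.07 rad and z of relay in the frame of pocket_home below 0.0035 m and horizontal distance between relay and pocket_home below 0.005 m and angle between relay's own z axis and vertical below 0.07 rad and angle between the y axis of relay and the y axis of socket, either way round below 0.12 rad and linear speed of relay below 0.02 m/s and velocity of joint lever below 0.05 rad/s); the robot touches nothing.
It fails at once if the screwdriver, the carton or the jar is moved by more than 30 mm (distance of any of screwdriver, carton, jar from where it was at the start of the episode above 0.03 m).
It also fails if it takes over 72 s, if anything falls off the work surface, if the arm or the gripper's body presses on something with over 40 N, if the wrist force passes 120 N, or if a joint passes its speed limit or range.

## Working session

There is one attempt and no reset: what is moved stays moved. The work goes in short steps, Python scripts to look and compute and a shell command to move; the robot and the scene stay as the last step left them, time stands still between calls to the robot, and variables do not carry over. Pictures are saved under pics/ and viewed, at most 10 in all, crops included, and the job is handed in when it is done.

```bash
mkdir -p pics; ls; python3 - <<'E'
from station import *
import cv2,numpy as np
s=sense(); print(s)
for n in("scene","top"):
    p,d=camera(n); cv2.imwrite(f"pics/{n}0.png",p[:,:,::-1]); np.save(f"{n}0.npy",d)
    c=get_calibration(n); print(n,c['K'],c['R'],c['t'], -np.array(c['R']).T@c['t'], (d>0).mean())
E
```

```text
pics
{'t': 0.0, 'joint_pos': array([ 1.14682301e+00,  3.26944243e-01, -1.93598076e-01,  1.05198751e+00,
       -7.61416894e-06,  1.43662784e+00]), 'qd': array([ 6.16095139e-05, -2.73512939e-04, -5.38262576e-04,  1.20948493e-03,
        8.76237381e-04,  5.25395603e-04]), 'joint_efforts': array([ 1.85971062e-04, -4.43399298e+01,  2.62441152e+01,  1.54434488e-02,
       -2.63340871e-05,  5.55184229e-06]), 'position': array([0.15690284, 0.5265347 , 0.23049625]), 'eef_rot': array([ 1.44395811e-01,  9.89519630e-01, -8.34266154e-04, -2.35097560e-04]), 'force': array([ 0.43837329,  0.00094574, -0.06793244]), 'moment': array([-0.02085991,  0.01515598,  0.0306595 ]), 'finger_force': 0.0, 'gripper_width': 0.08560745853665389}
scene [[407.64308587   0.         317.63921352]
 [  0.         407.64308587 202.40516979]
 [  0.           0.           1.        ]] [[ 0.62476475  0.78055147  0.02020912]
 [ 0.48184508 -0.36505132 -0.79659453]
 [-0.61440567  0.50742185 -0.60417608]] [-0.46815323 -0.14549598  1.25654903] [ 1.134623   -0.32529624  0.65273654] 0.9959921875
top [[369.37670528   0.         318.84817373]
 [  0.         369.37670528 198.14507882]
 [  0.           0.           1.        ]] [[ 3.01503570e-05 -9.99632767e-01 -2.70985278e-02]
 [-9.87969789e-01  4.16092935e-03 -1.54591017e-01]
 [ 1.54647001e-01  2.67771877e-02 -9.87606849e-01]] [0.15674811 0.55317251 0.78265155] [0.42547829 0.13343163 0.86271518] 0.99593359375
```

View pics/scene0.png

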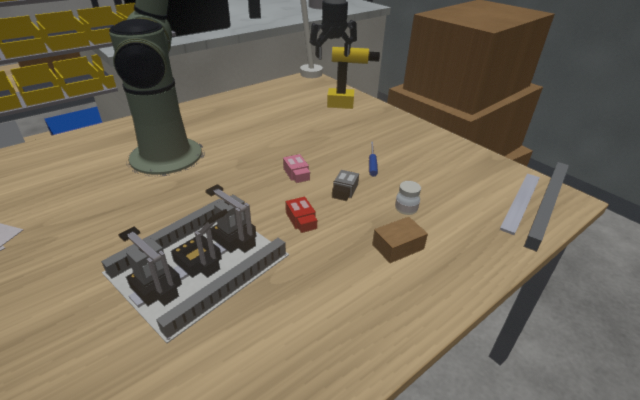

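View pics/top0.png

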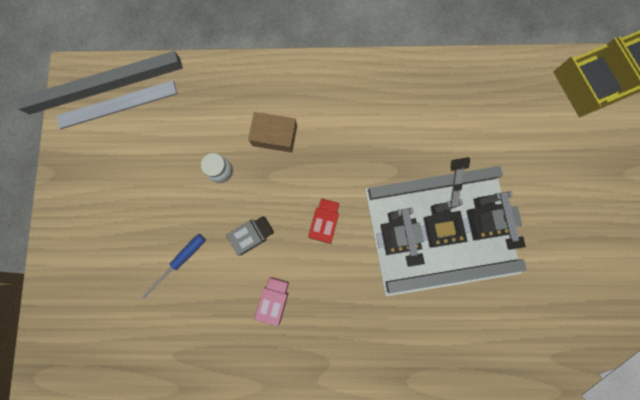

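The scene view shows the bench from the side. The robot is at (165,100), the panel at (195,260), a grey relay at (346,184), a pink one at (296,167) and a red one at (301,213). In the top view, the empty socket is the middle one at (445,228), with its open lever's tab at (460,163). The screwdriver is at (178,262), the jar at (216,168) and the carton at (273,132).

Things that could be taken for the relay (top view): grey box with black foot (247,236), red (324,221), pink (272,302), and the two locked ones in the outer sockets (402,236) and (490,220). I choose the grey one at (247,236), with its foot at (263,227), and check it in a crop.

```bash
cat > h.py <<'E'
from station import *
import cv2,numpy as np
def cal(n):
    c=get_calibration(n); return [np.array(c[k]) for k in("K","R","t")]
def cloud(n,d):
    K,R,t=cal(n); v,u=np.mgrid[:d.shape[0],:d.shape[1]]
    pc=np.stack([(u-K[0,2])/K[0,0]*d,(v-K[1,2])/K[1,1]*d,d],-1)
    return (pc-t)@R
def ray(n,uv,z):
    K,R,t=cal(n); uv=np.atleast_2d(uv).astype(float)
    r=np.c_[(uv-K[:2,2])/K[0,0],np.ones(len(uv))]@R; o=-R.T@t
    return o+r*((z-o[2])/r[:,2])[:,None]
def rect(mask):
    cs,_=cv2.findContours(mask.astype(np.uint8),0,2)
    return cv2.minAreaRect(max(cs,key=cv2.contourArea))
E
python3 - <<'E'
from h import *
p=cv2.imread("pics/top0.png"); d=np.load("top0.npy"); W=cloud("top",d)
q=cv2.imread("pics/scene0.png"); D=np.load("scene0.npy"); V=cloud("scene",D)
a=cv2.resize(p[200:270,210:290],None,fx=5,fy=5,interpolation=2); b=cv2.resize(p[150:300,360:530],None,fx=2.33,fy=2.33,interpolation=2)
c=cv2.resize(q[150:215,310:380],None,fx=5,fy=5,interpolation=2)
def pad(i): return cv2.copyMakeBorder(i,0,350-i.shape[0],0,400-i.shape[1],0)
cv2.imwrite("pics/crop0.png",np.hstack([pad(a),pad(b)]))
for n,u,v in [("bench",300,180),("box",240,238),("foot",263,227),("panel",420,270),("duct",430,184),("tab",460,163),("sock",436,213),("inside",445,230),("lrelay",395,240),("jar",216,165),("carton",272,130)]:
    print(n,W[v,u].round(3))
# relay: points above bench near it
m=(W[...,2]>.028)&(W[...,2]<.08); m[:, :205]=0;m[:,290:]=0;m[:205]=0;m[265:]=0
print(m.sum(), np.median(W[m][:,2]), rect(m))
r=rect(m); bx=cv2.boxPoints(r); print(ray("top",bx,.04).round(4))
hsv=cv2.cvtColor(p,cv2.COLOR_BGR2HSV)
for u,v in [(240,240),(263,227),(300,180),(420,270)]: print(hsv[v,u])
E
```

```text
bench [ 0.605  0.202 -0.001]
box [0.465 0.332 0.037]
foot [0.49  0.282 0.033]
panel [ 0.394 -0.073  0.003]
duct [ 0.586 -0.095  0.039]
tab [ 0.593 -0.106  0.201]
sock [ 0.519 -0.104  0.044]
inside [ 0.483 -0.125  0.031]
lrelay [0.457 0.    0.109]
jar [0.625 0.383 0.07 ]
carton [0.713 0.264 0.048]
986 0.0390746350653888 ((249.3920440673828, 234.58653259277344), (24.497270584106445, 42.889793395996094), 59.4207763671875)
[[0.4719 0.3663 0.04  ]
 [0.5207 0.2846 0.04  ]
 [0.4733 0.2555 0.04  ]
 [0.4253 0.3367 0.04  ]]
[ 78  10 127]
[15 38 54]
[ 20  83 170]
[ 60  10 185]
```

View pics/crop0.png

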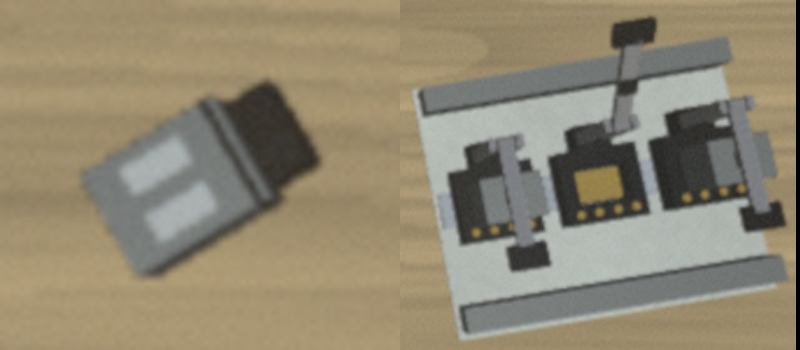

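The crop confirms it: a grey box with two light patches and a black foot pointing up-right. It also shows the empty yellow-floored pocket in the middle socket, with that socket's lever open towards the top of the picture. Next I hover over the cap end and measure the socket.

```bash
python3 -m inch '[{"dp":[-5.5,-1.5,2],"roll":0.15},{"dp":[-11,-3,4],"roll":0.3},{"dp":[-16.5,-4.5,6],"roll":0.45},{"dp":[-22,-6,8],"roll":0.6},{"dp":[-28,-7.5,10.5],"roll":0.745},{"dp":[-33.6,-9,13],"roll":0.745},{"dp":[-33.6,-9,13],"roll":0.745}]' 1
python3 - <<'E'
from h import *
p=cv2.imread("pics/top0.png"); d=np.load("top0.npy"); W=cloud("top",d); hsv=cv2.cvtColor(p,cv2.COLOR_BGR2HSV)
V=cloud("scene",np.load("scene0.npy"))
# panel directions from duct tops
for nm,W_ in(("top",W),("scene",V)):
    z=W_[...,2]; reg=(W_[...,0]>.3)&(W_[...,0]<.7)&(W_[...,1]>-.35)&(W_[...,1]<.08)
    for k,xr in(("near",(.3,.43)),("far",(.53,.65))):
        m=reg&(z>.034)&(z<.044)&(W_[...,0]>xr[0])&(W_[...,0]<xr[1])
        pts=W_[m]; r=cv2.minAreaRect(pts[:,:2].astype(np.float32)); vx,vy,x0,y0=cv2.fitLine(pts[:,:2].astype(np.float32),cv2.DIST_HUBER,0,.001,.001).ravel()
        print(nm,k,m.sum(),np.median(pts[:,2]).round(4),np.round(r[0],4),np.round(r[1],3),r[2],np.degrees(np.arctan2(vx,-vy)))
# pocket: yellow
m=(hsv[...,0]>12)&(hsv[...,0]<32)&(hsv[...,1]>90); m[:213]=0;m[250:]=0;m[:,425:]&=True;m[:,:425]=0;m[:,468:]=0
r=rect(m);print("yellow",r,ray("top",[r[0]],.02),ray("top",[r[0]],.044),np.median(W[m][:,2]))
k=(hsv[...,2]<90)|m; k[:205]=0;k[252:]=0;k[:,:422]=0;k[:,470:]=0
r=rect(k);print("block",r,ray("top",[r[0]],.044),ray("top",cv2.boxPoints(r),.044).round(4))
# relay box in scene view
z=V[...,2]; m=(z>.03)&(z<.06)&(abs(V[...,0]-.473)<.06)&(abs(V[...,1]-.311)<.06); print("relay scene",V[m].mean(0),np.median(z[m]))
E
```

```text
t: 0.98
position: [0.4552, 0.3419, 0.099]
eef_rot: [0.497, 0.868, -0.001, -0.0]
force: [-0.7, 0.3, -0.4]
gripper_width: 0.0853
finger_force: 0.0
top near 1624 0.0397 [ 0.3837 -0.141 ] [0.297 0.083] 88.25782012939453 9.363612
top far 1473 0.0397 [ 0.5566 -0.1122] [0.094 0.301] 9.146547317504883 7.8042464
scene near 930 0.0396 [ 0.3843 -0.1414] [0.03  0.302] 9.349671363830566 9.451039
scene far 2065 0.0395 [ 0.5599 -0.1129] [0.1 0.3] 8.258840560913086 7.0742493
yellow ((444.93243408203125, 228.59457397460938), (13.97391414642334, 19.399080276489258), 80.53767395019531) [[ 0.4865903  -0.12874629  0.02      ]] [[ 0.48484987 -0.12127963  0.044     ]] 0.027957523910710554
block ((443.8077087402344, 224.03846740722656), (41.576622009277344, 37.654296875), 78.69007110595703) [[ 0.49486867 -0.11935102  0.044     ]] [[ 0.5321 -0.0717  0.044 ]
 [ 0.5483 -0.1538  0.044 ]
 [ 0.4583 -0.1662  0.044 ]
 [ 0.4424 -0.0855  0.044 ]]
relay scene [0.47959666 0.30800819 0.03795902] 0.038891646300820495
```

```bash
python3 -m inch '[{"dp":[0.3,0,4]},{"dp":[0.3,0,7]},{"dp":[0.3,0,8.5]},{"dp":[0.3,0,8.5]}]' 1
python3 -m inch '[{"dp":[0,0,0]},{"dp":[0,0,0]},{"dp":[0,0,0]},{"dp":[0,0,0]},{"dp":[0,0,0]},{"dp":[0,0,0]},{"dp":[0,0,0]}]' 0
python3 -m inch '[{"dp":[0,0,-3]},{"dp":[0,0,-6]},{"dp":[0,0,-9]},{"dp":[0,0,-12]},{"dp":[0,0,-15]},{"dp":[0,0,-15]},{"dp":[0,0,-15]}]'
python3 - <<'E'
from h import *
p,d=camera("scene"); q,_=camera("top"); cv2.imwrite("pics/a.png",np.hstack([cv2.resize(p[80:220,270:430,::-1],None,fx=2.5,fy=2.5),cv2.resize(q[150:290,180:340,::-1],None,fx=2.5,fy=2.5)]))
E
```

```text
validation failed for argument at $[0]...
validation failed for argument at $[0]...
validation failed for argument at $[0]...
```

View pics/a.png

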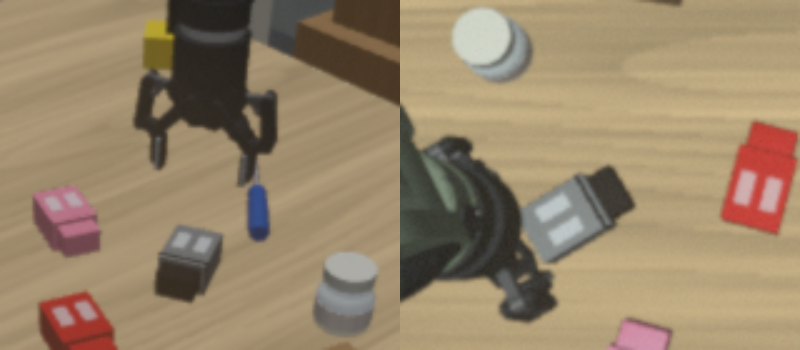

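The calls were refused because each row needs "roll". The picture shows the gripper hovering open over the cap end, aligned with the relay, which has not moved.

```bash
python3 -m inch '[{"dp":[0.3,0,4],"roll":0},{"dp":[0.3,0,7],"roll":0},{"dp":[0.3,0,8.5],"roll":0},{"dp":[0.3,0,8.5],"roll":0}]' 1
python3 -m inch '[{"dp":[0,0,0],"roll":0},{"dp":[0,0,0],"roll":0},{"dp":[0,0,0],"roll":0},{"dp":[0,0,0],"roll":0},{"dp":[0,0,0],"roll":0},{"dp":[0,0,0],"roll":0}]' 0
python3 -m inch '[{"dp":[0,0,-3],"roll":0},{"dp":[0,0,-6],"roll":0},{"dp":[0,0,-9],"roll":0},{"dp":[0,0,-12],"roll":0},{"dp":[0,0,-15],"roll":0},{"dp":[0,0,-15],"roll":0},{"dp":[0,0,-15],"roll":0}]'
python3 - <<'E'
from h import *
p,d=camera("scene"); q,_=camera("top"); cv2.imwrite("pics/b.png",np.hstack([cv2.resize(p[60:200,270:430,::-1],None,fx=2.5,fy=2.5),cv2.resize(q[150:290,180:340,::-1],None,fx=2.5,fy=2.5)]))
E
```

```text
t: 1.58
position: [0.4506, 0.3478, 0.016]
eef_rot: [0.494, 0.869, -0.001, -0.0]
force: [0.3, -0.8, -0.5]
gripper_width: 0.0854
finger_force: 0.0
t: 2.33
position: [0.4529, 0.3482, 0.0181]
eef_rot: [0.495, 0.869, 0.001, 0.0]
force: [-0.6, 0.1, 6.1]
gripper_width: 0.0529
finger_force: 63.3
t: 3.2
position: [0.4513, 0.347, 0.1653]
eef_rot: [0.495, 0.869, -0.001, -0.0]
force: [0.1, -0.7, -3.7]
gripper_width: 0.0524
finger_force: 64.6
```

View pics/b.png

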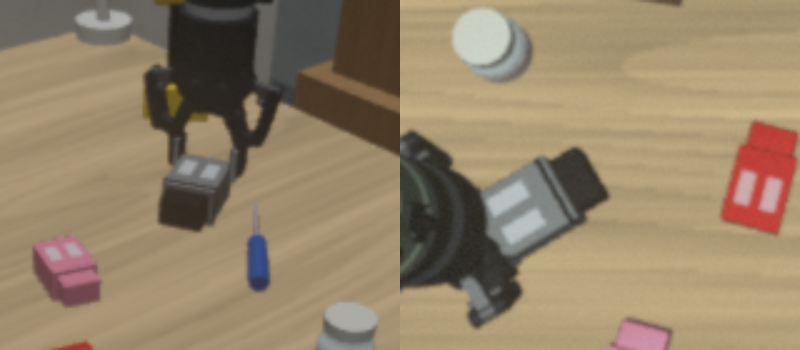

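The relay is held at the cap end with the foot sagging only slightly. I lower it and ease the grip to see whether it swings down.

```bash
cat > tilt.py <<'E'
from h import *
import sys
s=sense(); p,d=camera("top"); q,D=camera("scene"); t=s["position"]
for n,im,dd in(("top",p,d),("scene",q,D)):
    W=cloud(n,dd); f=np.array([.51,-.86]); r=W[...,:2]-t[:2]; a=r@f; b=r@np.array([.86,.51])
    hsv=cv2.cvtColor(im,cv2.COLOR_RGB2HSV)
    m=(a>.012)&(a<.1)&(abs(b)<.022)&(W[...,2]>.008)&(W[...,2]<t[2]+.06)&(dd>0)
    A=a[m];Z=W[...,2][m]
    for lo in np.arange(.01,.1,.01):
        k=(A>=lo)&(A<lo+.01)
        if k.sum()>5: print(n,lo.round(2),k.sum(),np.percentile(Z[k],[10,50,90]).round(3))
E
python3 -m inch '[{"dp":[0,0,2],"roll":0},{"dp":[0,0,4],"roll":0},{"dp":[0,0,6],"roll":0},{"dp":[0,0,7],"roll":0},{"dp":[0,0,7],"roll":0}]'; python3 tilt.py
python3 -m inch '[{"dp":[0,0,0],"roll":0}]' 0.60;python3 -m inch '[{"dp":[0,0,0],"roll":0}]' 0.615;python3 -m inch '[{"dp":[0,0,0],"roll":0}]' 0.62; python3 tilt.py|grep top
```

```text
t: 3.92
position: [0.451, 0.3469, 0.095]
eef_rot: [0.495, 0.869, -0.001, -0.001]
force: [0.4, 0.2, -1.8]
gripper_width: 0.0526
finger_force: 64.5
top 0.01 87 [0.115 0.117 0.118]
top 0.02 106 [0.115 0.117 0.118]
top 0.03 105 [0.115 0.117 0.119]
top 0.04 107 [0.115 0.116 0.118]
top 0.05 107 [0.114 0.116 0.117]
top 0.06 112 [0.11  0.113 0.117]
top 0.07 101 [0.109 0.111 0.112]
top 0.08 114 [0.097 0.11  0.112]
scene 0.01 27 [0.116 0.118 0.119]
scene 0.02 32 [0.116 0.118 0.119]
scene 0.03 36 [0.117 0.118 0.119]
scene 0.04 35 [0.117 0.117 0.119]
scene 0.05 33 [0.116 0.117 0.119]
scene 0.06 61 [0.111 0.116 0.118]
scene 0.07 34 [0.111 0.112 0.114]
scene 0.08 102 [0.086 0.105 0.113]
scene 0.09 86 [0.087 0.099 0.11 ]
t: 4.15
position: [0.4525, 0.3477, 0.0971]
eef_rot: [0.495, 0.869, 0.001, 0.0]
force: [-0.1, 0.5, -2.9]
gripper_width: 0.0521
finger_force: 64.5
t: 4.28
position: [0.4523, 0.3476, 0.0969]
eef_rot: [0.495, 0.869, 0.001, 0.0]
force: [0.0, -0.3, -3.3]
gripper_width: 0.0527
finger_force: 64.5
t: 4.4
position: [0.4521, 0.3475, 0.0967]
eef_rot: [0.495, 0.869, 0.0, 0.0]
force: [0.2, -0.7, -2.2]
gripper_width: 0.053
finger_force: 44.0
top 0.01 83 [0.117 0.119 0.12 ]
top 0.02 108 [0.117 0.118 0.12 ]
top 0.03 107 [0.117 0.118 0.12 ]
top 0.04 106 [0.116 0.118 0.12 ]
top 0.05 107 [0.117 0.118 0.12 ]
top 0.06 112 [0.111 0.114 0.119]
top 0.07 104 [0.111 0.113 0.115]
top 0.08 116 [0.098 0.112 0.114]
```

```bash
for o in 0; do python3 -m inch '[{"dp":[0,0,0],"roll":0}]' 0.624|grep -E "width|finger"; python3 -m inch '[{"dp":[0,0,0],"roll":0}]' 0.627|grep -E "width|finger"; python3 -m inch '[{"dp":[0,0,0],"roll":0},{"dp":[0,0,0],"roll":0}]' 0.63|grep -E "width|finger"; done; python3 tilt.py|grep top
```

```text
gripper_width: 0.0529
finger_force: 27.4
gripper_width: 0.0535
finger_force: 17.6
gripper_width: 0.0536
finger_force: 6.2
top 0.01 110 [0.086 0.092 0.098]
top 0.02 128 [0.068 0.076 0.083]
top 0.03 134 [0.038 0.055 0.065]
top 0.04 26 [0.031 0.034 0.036]
```

It swung down to about 60°. I give it a few more rows at this light grip.

```bash
python3 -m inch '[{"dp":[0,0,0],"roll":0},{"dp":[0,0,0],"roll":0},{"dp":[0,0,0],"roll":0},{"dp":[0,0,0],"roll":0}]'; python3 tilt.py;  python3 - <<'E'
from h import *
p,d=camera("scene"); q,_=camera("top"); cv2.imwrite("pics/c.png",np.hstack([cv2.resize(p[60:200,270:430,::-1],None,fx=2.5,fy=2.5),cv2.resize(q[150:290,180:340,::-1],None,fx=2.5,fy=2.5)]))
E
```

```text
t: 5.6
position: [0.4519, 0.3474, 0.0963]
eef_rot: [0.495, 0.869, -0.0, 0.0]
force: [-1.4, 0.0, -3.7]
gripper_width: 0.0538
finger_force: 5.8
top 0.01 147 [0.052 0.068 0.082]
top 0.02 51 [0.023 0.031 0.051]
scene 0.01 204 [0.042 0.076 0.091]
scene 0.02 186 [0.025 0.044 0.061]
```

View pics/c.png

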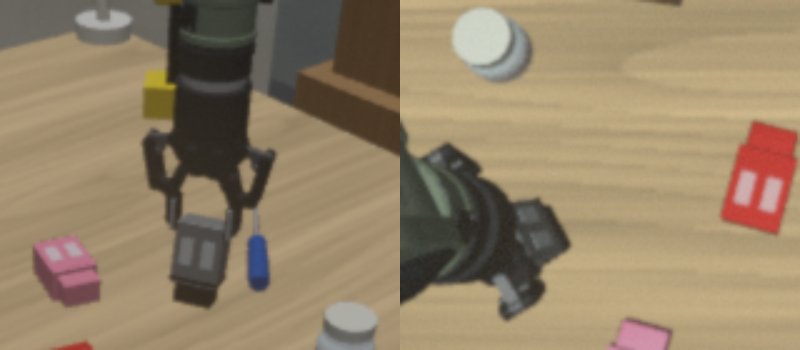

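The picture shows the relay hanging foot down, still tilted about 15–20°. I wait a little longer, then measure.

```bash
python3 -m inch '[{"dp":[0,0,0],"roll":0},{"dp":[0,0,0],"roll":0},{"dp":[0,0,0],"roll":0},{"dp":[0,0,0],"roll":0},{"dp":[0,0,0],"roll":0},{"dp":[0,0,0],"roll":0},{"dp":[0,0,0],"roll":0},{"dp":[0,0,0],"roll":0}]'|grep -E "pos|width|finger"
cat > hang.py <<'E'
from h import *
s=sense(); t=s["position"]; R=__import__("scipy.spatial.transform",fromlist=["Rotation"]).Rotation.from_quat(s["eef_rot"]).as_matrix()
q,D=camera("scene"); W=cloud("scene",D); P=(W-t)@R; hsv=cv2.cvtColor(q,cv2.COLOR_RGB2HSV)
# tool coords x,y,z(down)
m=(abs(P[...,0])<.07)&(abs(P[...,1])<.02)&(W[...,2]>.006)&(P[...,2]>-.0)&(D>0)
for lo in np.arange(0,t[2],.008):
    k=m&(P[...,2]>=lo)&(P[...,2]<lo+.008)
    if k.sum()>3: print("below tip",lo.round(3),k.sum(),"x",np.percentile(P[k][:,0],[5,25,50]).round(4),"y",P[k][:,1].mean().round(4))
zz=W[m][:,2]; print("lowest",np.percentile(zz,[1,5]))
E
python3 hang.py
```

```text
position: [0.4519, 0.3474, 0.0963]
gripper_width: 0.0539
finger_force: 5.8
below tip 0.0 47 x [-0.0151 -0.013  -0.0121] y 0.0004
below tip 0.008 39 x [-0.0172 -0.016  -0.0147] y -0.0003
below tip 0.016 43 x [-0.0203 -0.0179 -0.016 ] y 0.0
below tip 0.024 40 x [-0.0212 -0.0203 -0.0185] y 0.0001
below tip 0.032 39 x [-0.0233 -0.0207 -0.0196] y -0.0008
below tip 0.04 38 x [-0.0271 -0.0239 -0.0222] y 0.0003
below tip 0.048 30 x [-0.0241 -0.0227 -0.0217] y 0.0024
below tip 0.056 39 x [-0.0253 -0.0218 -0.021 ] y -0.001
below tip 0.064 41 x [-0.0256 -0.0244 -0.0228] y 0.001
below tip 0.072 14 x [-0.0261 -0.0234 -0.0221] y 0.0008
lowest [0.0203228  0.02487237]
```

Tilt is about 13°, foot end about 20 mm above the bench. I set it down gently so the bench squares it, then release.

```bash
python3 -m inch '[{"dp":[0,0,0.7],"roll":0},{"dp":[0,0,1.4],"roll":0},{"dp":[0,0,1.7],"roll":0},{"dp":[0,0,2.0],"roll":0},{"dp":[0,0,2.3],"roll":0},{"dp":[0,0,2.5],"roll":0},{"dp":[0,0,2.5],"roll":0}]'; python3 hang.py
```

```text
t: 7.72
position: [0.4531, 0.3478, 0.074]
eef_rot: [0.495, 0.869, 0.001, 0.001]
force: [-3.2, -4.6, 18.1]
gripper_width: 0.0539
finger_force: 13.3
below tip 0.0 44 x [-0.0187 -0.0162 -0.0148] y -0.0009
below tip 0.008 40 x [-0.0192 -0.0179 -0.0168] y 0.0007
below tip 0.016 39 x [-0.0205 -0.0197 -0.0187] y -0.0011
below tip 0.024 45 x [-0.0244 -0.0216 -0.0201] y 0.0002
below tip 0.032 41 x [-0.0263 -0.0235 -0.0223] y -0.0005
below tip 0.04 20 x [-0.0252 -0.023  -0.0215] y 0.003
below tip 0.048 42 x [-0.0237 -0.0228 -0.0211] y 0.0007
below tip 0.056 40 x [-0.0254 -0.0243 -0.0229] y -0.0005
below tip 0.064 11 x [-0.0258 -0.0242 -0.0238] y -0.0008
lowest [0.0075683  0.01151684]
```

```bash
python3 -m inch '[{"dp":[-0.4,0,-0.1],"roll":0},{"dp":[-0.8,0,-0.1],"roll":0},{"dp":[-1.2,0,-0.1],"roll":0},{"dp":[-1.3,0,-0.1],"roll":0},{"dp":[-1.3,0,-0.1],"roll":0}]'; python3 hang.py
```

```text
t: 8.4
position: [0.4588, 0.3362, 0.0722]
eef_rot: [0.495, 0.869, 0.0, 0.0]
force: [0.3, 0.5, 1.8]
gripper_width: 0.0539
finger_force: 8.0
below tip 0.0 39 x [-0.014  -0.0128 -0.0116] y 0.0005
below tip 0.008 40 x [-0.0145 -0.0137 -0.0124] y 0.0006
below tip 0.016 37 x [-0.017  -0.0152 -0.0136] y 0.0002
below tip 0.024 40 x [-0.0162 -0.0144 -0.0135] y 0.0005
below tip 0.032 37 x [-0.0174 -0.0159 -0.0147] y 0.0006
below tip 0.04 21 x [-0.0176 -0.0159 -0.0143] y -0.0021
below tip 0.048 36 x [-0.0138 -0.0119 -0.0109] y -0.0005
below tip 0.056 34 x [-0.0144 -0.0133 -0.0118] y -0.0004
below tip 0.064 7 x [-0.0129 -0.0118 -0.0105] y 0.0084
lowest [0.00708991 0.01014504]
```

About 4° left, so I release and let it settle.

```bash
python3 -m inch '[{"dp":[0,0,0],"roll":0},{"dp":[0,0,0],"roll":0},{"dp":[0,0,0],"roll":0},{"dp":[0,0,0],"roll":0}]' 0.8; python3 hang.py
```

```text
t: 8.95
position: [0.4585, 0.3362, 0.0722]
eef_rot: [0.495, 0.869, -0.0, 0.0]
force: [0.1, 0.2, 0.3]
gripper_width: 0.0681
finger_force: 0.0
below tip 0.0 38 x [-0.0182 -0.017  -0.0157] y 0.0002
below tip 0.008 34 x [-0.0186 -0.0168 -0.0157] y 0.0019
below tip 0.016 36 x [-0.0187 -0.0176 -0.0166] y 0.0001
below tip 0.024 37 x [-0.019  -0.0176 -0.0162] y -0.0
below tip 0.032 33 x [-0.0185 -0.0175 -0.0159] y 0.0007
below tip 0.04 29 x [-0.0191 -0.018  -0.0166] y 0.0008
below tip 0.048 30 x [-0.0146 -0.0136 -0.0127] y -0.0
below tip 0.056 32 x [-0.0157 -0.0137 -0.0121] y 0.0
below tip 0.064 10 x [-0.0158 -0.0148 -0.0132] y 0.0002
lowest [0.00689468 0.00965777]
```

Upright, centre about 3 mm to tool +x. I regrip lower and centred, lift, and turn to the socket's angle.

```bash
python3 -m inch '[{"dp":[0.3,0,0.5],"roll":0},{"dp":[0.3,0,1],"roll":0},{"dp":[0.3,0,1],"roll":0}]' 0.8
python3 -m inch '[{"dp":[0,0,0],"roll":0},{"dp":[0,0,0],"roll":0},{"dp":[0,0,0],"roll":0},{"dp":[0,0,0],"roll":0}]' 0
python3 -m inch '[{"dp":[0,0,-4],"roll":-0.15},{"dp":[0,0,-8],"roll":-0.3},{"dp":[0,0,-12],"roll":-0.45},{"dp":[0,0,-14],"roll":-0.6},{"dp":[0,0,-14],"roll":-0.75},{"dp":[0,0,-14],"roll":-0.9},{"dp":[0,0,-14],"roll":-1.05},{"dp":[0,0,-14],"roll":-1.18}]'
python3 - <<'E'
from h import *
from scipy.spatial.transform import Rotation as Ro
s=sense();R=Ro.from_quat(s["eef_rot"]).as_matrix();print(R.round(3),s["joint_pos"].round(2)); print("to pocket cm",(R.T@(np.array([.486,-.1225,.2])-s["position"])*100).round(2), "y angle",np.degrees(np.arctan2(R[1,1],R[0,1])))
E
python3 hang.py
```

```text
t: 9.38
position: [0.4564, 0.3386, 0.0616]
eef_rot: [0.495, 0.869, -0.001, -0.0]
force: [0.2, 0.5, 0.7]
gripper_width: 0.0681
finger_force: 0.0
t: 9.88
position: [0.4572, 0.3388, 0.0624]
eef_rot: [0.495, 0.869, 0.0, 0.0]
force: [0.2, -0.2, 0.8]
gripper_width: 0.0531
finger_force: 63.5
t: 10.88
position: [0.4562, 0.3385, 0.2015]
eef_rot: [-0.075, 0.997, -0.0, -0.001]
force: [0.1, 0.2, -3.3]
gripper_width: 0.053
finger_force: 64.8
[[-0.989 -0.149 -0.002]
 [-0.149  0.989 -0.001]
 [ 0.002 -0.    -1.   ]] [ 0.51  0.38 -0.19  1.    0.    0.36]
to pocket cm [  3.93 -46.03   0.18] y angle 98.57549062453225
below tip 0.0 31 x [-0.0218 -0.0206 -0.0197] y -0.0019
below tip 0.008 27 x [-0.0212 -0.0207 -0.0201] y -0.0014
below tip 0.016 27 x [-0.0209 -0.0198 -0.0196] y 0.0004
below tip 0.024 27 x [-0.0221 -0.0206 -0.0196] y -0.0012
below tip 0.032 14 x [-0.021  -0.0203 -0.0197] y -0.0006
below tip 0.04 22 x [-0.0168 -0.0159 -0.0156] y -0.0024
below tip 0.048 29 x [-0.0169 -0.0157 -0.0149] y -0.0019
below tip 0.056 14 x [-0.0163 -0.016  -0.0155] y 0.0003
lowest [0.14132896 0.1445094 ]
```

The relay hangs square and centred in the grip (front face at -20 mm). Next I carry it over the pocket at a safe height.

```bash
python3 -m inch '[{"dp":[0.5,-6,-2],"roll":-0.013},{"dp":[1,-12,-2],"roll":-0.013},{"dp":[1.5,-18,-2],"roll":-0.013},{"dp":[2,-24,-2],"roll":-0.013},{"dp":[2.5,-30,-2],"roll":-0.013},{"dp":[3,-36,-2],"roll":-0.013},{"dp":[3.5,-41,-2],"roll":-0.013},{"dp":[3.9,-46,-2],"roll":-0.013}]'
python3 -m inch '[{"dp":[0,0,0],"roll":0},{"dp":[0,0,0],"roll":0},{"dp":[0,0,0],"roll":0}]'
python3 - <<'E'
from h import *
from scipy.spatial.transform import Rotation as Ro
s=sense();R=Ro.from_quat(s["eef_rot"]).as_matrix(); print("to pocket cm",(R.T@(np.array([.486,-.1225,.2])-s["position"])*100).round(2), "y angle",np.degrees(np.arctan2(R[1,1],R[0,1])))
# relay measured in scene depth: near faces, at heights of box below fingertips
q,D=camera("scene"); t,d=camera("top"); W=cloud("scene",D); P=(W-s["position"])@R
m=(abs(P[...,0])<.04)&(abs(P[...,1])<.045)&(P[...,2]>.005)&(P[...,2]<.03)&(D>0)
X=P[m]; print(m.sum(),np.percentile(X,[2,10,50,90,98],axis=0).round(4))
cv2.imwrite("pics/d.png",np.hstack([cv2.resize(q[150:325,100:300,::-1],None,fx=2,fy=2),cv2.resize(t[130:305,350:550,::-1],None,fx=2,fy=2)]))
E
```

```text
t: 11.92
position: [0.4843, -0.1235, 0.2219]
eef_rot: [-0.078, 0.997, 0.0, -0.0]
force: [1.3, 0.3, -2.6]
gripper_width: 0.0527
finger_force: 65.6
t: 12.3
position: [0.4846, -0.1208, 0.222]
eef_rot: [-0.08, 0.997, 0.0, -0.0]
force: [0.4, -0.2, -4.0]
gripper_width: 0.0533
finger_force: 66.1
to pocket cm [-0.11 -0.19  2.2 ] y angle 99.1252999017053
401 [[-0.0217 -0.028   0.0054]
 [-0.0208 -0.0274  0.0075]
 [-0.0192 -0.0103  0.0177]
 [ 0.0019  0.0186  0.0278]
 [ 0.0147  0.0242  0.0295]]
```

View pics/d.png

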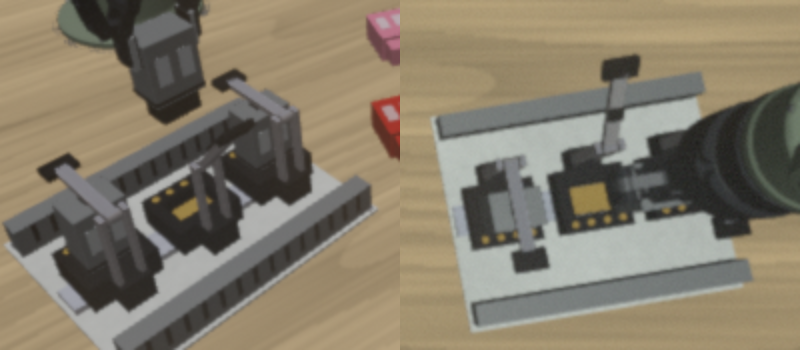

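The picture shows the relay held square above the middle socket, whose lever is open. Before inserting I refine the pocket centre by cross-checking the two views.

```bash
python3 - <<'E'
from h import *
ax=np.array([.987,.162]);ay=np.array([-.162,.987]); c0=np.array([.486,-.1225])
for n in("top","scene"):
    p=cv2.imread(f"pics/{n}0.png"); W=cloud(n,np.load(f"{n}0.npy")); h=cv2.cvtColor(p,cv2.COLOR_BGR2HSV)
    a=(W[...,:2]-c0)@ax; b=(W[...,:2]-c0)@ay; z=W[...,2]
    # yellow pocket patch, rays to mouth and floor planes
    m=(h[...,0]>12)&(h[...,0]<32)&(h[...,1]>90)&(abs(a)<.035)&(abs(b)<.04)&(z<.05)
    cs,_=cv2.findContours(m.astype(np.uint8),0,2); c=max(cs,key=cv2.contourArea).reshape(-1,2)
    for zz in(.02,.044):
        r=ray(n,c,zz)[:,:2]-c0; print(n,"yellow",len(c),zz,"x",(r@ax).min().round(4),(r@ax).max().round(4),"y",(r@ay).min().round(4),(r@ay).max().round(4), "floor z",np.median(z[m]).round(3))
    # block top points
    k=(z>.041)&(z<.048)&(abs(b)<.045)&(a>-.05)&(a<.03); print(n,"blocktop",k.sum(),"x",np.percentile(a[k],[1,3]).round(4),"y",np.percentile(b[k],[1,3,97,99]).round(4))
    for s in(-.1,.1):
        k=(z>.107)&(z<.118)&(abs(b-s)<.035)&(abs(a)<.03); print(n,"cap",s,k.sum(),"x",np.percentile(a[k],[2,98]).round(4),"y",np.percentile(b[k],[2,98]).round(4))
E
```

```text
top yellow 26 0.02 x -0.016 0.0153 y -0.0281 0.0156 floor z 0.028
top yellow 26 0.044 x -0.0161 0.0143 y -0.0198 0.0226 floor z 0.028
top blocktop 719 x [-0.0363 -0.0355] y [-0.0388 -0.0375  0.0359  0.0369]
top cap -0.1 384 x [-0.0208  0.0175] y [-0.1268 -0.0743]
top cap 0.1 389 x [-0.0212  0.0172] y [0.073  0.1253]
scene yellow 20 0.02 x -0.026 -0.0024 y -0.0174 0.0144 floor z 0.029
scene yellow 20 0.044 x -0.002 0.0207 y -0.0283 0.0023 floor z 0.029
scene blocktop 412 x [-0.035  -0.0338] y [-0.0411 -0.0407  0.0329  0.0344]
scene cap -0.1 353 x [-0.0186  0.0211] y [-0.1298 -0.0776]
scene cap 0.1 202 x [-0.0189  0.0207] y [0.0697 0.1226]
```

Averaging both views, the pocket centre is about (0.486, -0.124). I shift there and descend to just above the mouth.

```bash
python3 -m inch '[{"dp":[-0.1,-0.35,0],"roll":-0.004},{"dp":[-0.1,-0.35,3],"roll":-0.004},{"dp":[-0.1,-0.35,6],"roll":-0.004},{"dp":[-0.1,-0.35,9],"roll":-0.004},{"dp":[-0.1,-0.35,10.5],"roll":-0.004},{"dp":[-0.1,-0.35,10.5],"roll":-0.004},{"dp":[-0.1,-0.35,10.5],"roll":-0.004}]'
python3 -m inch '[{"dp":[0,0,0.3],"roll":0},{"dp":[0,0,0.6],"roll":0},{"dp":[0,0,0.9],"roll":0},{"dp":[0,0,1.2],"roll":0},{"dp":[0,0,1.4],"roll":0},{"dp":[0,0,1.4],"roll":0}]'
```

```text
t: 13.28
position: [0.4874, -0.1256, 0.1183]
eef_rot: [-0.081, 0.997, -0.0, 0.001]
force: [-0.2, -1.1, -2.8]
gripper_width: 0.0532
finger_force: 65.9
t: 14.02
position: [0.4863, -0.1252, 0.1031]
eef_rot: [-0.081, 0.997, 0.0, -0.0]
force: [-0.2, -0.5, -2.9]
gripper_width: 0.0532
finger_force: 65.9
```

No contact force and the foot is just inside the mouth, so I continue.

```bash
python3 -m inch '[{"dp":[0,0,0.3],"roll":0},{"dp":[0,0,0.6],"roll":0},{"dp":[0,0,0.6],"roll":0}]'
python3 -m inch '[{"dp":[0,0,0.3],"roll":0},{"dp":[0,0,0.6],"roll":0},{"dp":[0,0,0.8],"roll":0},{"dp":[0,0,0.8],"roll":0}]'
```

```text
t: 14.4
position: [0.4862, -0.1252, 0.097]
eef_rot: [-0.081, 0.997, 0.0, -0.0]
force: [0.3, -0.7, -3.1]
gripper_width: 0.0531
finger_force: 65.9
t: 14.9
position: [0.4866, -0.1253, 0.0896]
eef_rot: [-0.081, 0.997, -0.0, 0.0]
force: [-1.1, 1.1, 1.2]
gripper_width: 0.0534
finger_force: 66.8
```

```bash
python3 -m inch '[{"dp":[0,0,0.3],"roll":0},{"dp":[0,0,0.5],"roll":0},{"dp":[0,0,0.7],"roll":0},{"dp":[0,0,0.9],"roll":0},{"dp":[0,0,0.9],"roll":0}]'
```

```text
t: 15.52
position: [0.4869, -0.1252, 0.0823]
eef_rot: [-0.081, 0.997, -0.0, 0.001]
force: [-4.5, 3.0, 18.7]
gripper_width: 0.053
finger_force: 68.8
```

Pressed about 7 mm further. I release, rise, close the fingers and look.

```bash
python3 -m inch '[{"dp":[0,0,0],"roll":0},{"dp":[0,0,0],"roll":0},{"dp":[0,0,0],"roll":0}]' 0.8
python3 -m inch '[{"dp":[0,0,-3],"roll":0},{"dp":[0,0,-7],"roll":0},{"dp":[0,0,-12],"roll":0},{"dp":[0,0,-18],"roll":0},{"dp":[0,0,-18],"roll":0}]'
python3 -m inch '[{"dp":[0,-3,-1],"roll":0},{"dp":[0,-7,-1],"roll":0},{"dp":[0,-12,-1],"roll":0},{"dp":[0,-12,-1],"roll":0}]' 0
python3 - <<'E'
from h import *
q,D=camera("scene"); t,d=camera("top")
ax=np.array([.987,.162]);ay=np.array([-.162,.987]); c0=np.array([.486,-.1243])
for n,dd in(("top",d),("scene",D)):
    W=cloud(n,dd); a=(W[...,:2]-c0)@ax; b=(W[...,:2]-c0)@ay; z=W[...,2]
    for s in(-.1,0,.1):
        k=(z>.10)&(z<.12)&(abs(b-s)<.035)&(a<.026)&(a>-.03)
        if k.sum()>20: print(n,"cap",s,k.sum(),"z",np.median(z[k]).round(4),"x",np.percentile(a[k],[2,98]).round(4),"y",np.percentile(b[k],[2,98]).round(4))
    k=(z>.135)&(z<.23)&(a>.045)&(a<.16)&(abs(b)<.04); P=np.c_[a[k],b[k],z[k]]; 
    top=P[P[:,2]>np.percentile(P[:,2],70)]; print(n,"lever",k.sum(),P.min(0).round(3),P.max(0).round(3),"y med",np.median(P[:,1]).round(4), np.degrees(np.arctan2(np.median(top[:,2])-.122,np.median(top[:,0])-.046)))
cv2.imwrite("pics/e.png",np.hstack([cv2.resize(q[150:325,100:300,::-1],None,fx=2,fy=2),cv2.resize(t[130:305,350:550,::-1],None,fx=2,fy=2)]))
E
```

```text
t: 15.9
position: [0.4866, -0.1253, 0.0801]
eef_rot: [-0.081, 0.997, 0.0, -0.0]
force: [-0.6, 0.4, 0.6]
gripper_width: 0.0684
finger_force: 0.0
t: 16.52
position: [0.4894, -0.1265, 0.2649]
eef_rot: [-0.081, 0.997, -0.002, 0.004]
force: [-0.2, 0.2, -1.3]
gripper_width: 0.0681
finger_force: 0.0
t: 17.02
position: [0.5057, -0.2464, 0.2683]
eef_rot: [-0.079, 0.997, 0.0, -0.001]
force: [0.2, 0.4, 0.3]
gripper_width: 0.0002
finger_force: 0.0
top cap -0.1 431 z 0.1136 x [-0.0206  0.0179] y [-0.1254 -0.0722]
top cap 0 570 z 0.1136 x [-0.0196  0.0187] y [-0.0251  0.027 ]
top cap 0.1 402 z 0.1134 x [-0.0209  0.0174] y [0.0745 0.1271]
top lever 473 [ 0.05  -0.016  0.135] [0.117 0.018 0.209] y med 0.0021 51.889856276988056
scene cap -0.1 412 z 0.1134 x [-0.0181  0.0216] y [-0.1282 -0.0754]
scene cap 0 447 z 0.1133 x [-0.0173  0.0223] y [-0.0288  0.0229]
scene cap 0.1 246 z 0.1131 x [-0.0188  0.0213] y [0.0713 0.1243]
scene lever 206 [ 0.056 -0.018  0.136] [0.119 0.015 0.207] y med -0.007 49.81885936461013
```

View pics/e.png

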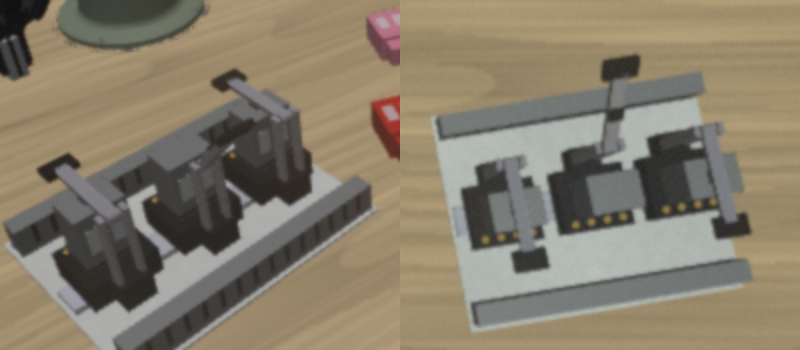

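The relay now stands in the middle socket, its cap at 113.6 mm like its neighbours. The lever is open at about 2.25 rad, with its tab at about (640,165)/2 of the right crop. I bring the closed fingers behind the lever and swing it over.

```bash
python3 -m inch '[{"dp":[-4.5,3.2,0],"roll":0},{"dp":[-9,6.4,0],"roll":0},{"dp":[-13.5,9.6,0],"roll":0},{"dp":[-16.7,12.4,0],"roll":0},{"dp":[-16.7,12.4,0],"roll":0},{"dp":[-16.7,12.4,4],"roll":0},{"dp":[-16.7,12.4,7.8],"roll":0},{"dp":[-16.7,12.4,7.8],"roll":0}]' 0
cat > fr.py <<'E'
from h import *
s=sense();r=s["position"][:2]-[.486,-.1243];print("a,b,z cm",np.round(100*np.array([r@[.987,.162],r@[-.162,.987],s["position"][2]]),2),"F",s["force"].round(1))
E
python3 fr.py
```

```text
t: 18.12
position: [0.6472, -0.0936, 0.189]
eef_rot: [-0.081, 0.997, 0.001, -0.004]
force: [0.1, 0.1, -0.2]
gripper_width: -0.0001
finger_force: 0.0
a,b,z cm [16.41  0.42 18.9 ] F [ 0.1  0.1 -0.2]
```

```bash
python3 -m inch '[{"dp":[2,-0.4,0],"roll":0},{"dp":[4,-0.5,0],"roll":0},{"dp":[5.5,-0.5,0],"roll":0},{"dp":[7,-0.5,0],"roll":0},{"dp":[8.5,-0.5,0],"roll":0},{"dp":[10,-0.5,0],"roll":0},{"dp":[10.3,-0.5,0],"roll":0}]'; python3 fr.py
python3 -m inch '[{"dp":[1.5,0,-0.7],"roll":0},{"dp":[3,0,-1.1],"roll":0},{"dp":[4,0,-1.1],"roll":0},{"dp":[5,0,-1],"roll":0},{"dp":[5,0,-1],"roll":0}]'; python3 fr.py
```

```text
t: 19.0
position: [0.5503, -0.1164, 0.1947]
eef_rot: [-0.081, 0.997, -0.001, 0.002]
force: [0.8, 0.6, 1.3]
gripper_width: -0.0001
finger_force: 0.6
a,b,z cm [ 6.47 -0.26 19.47] F [0.8 0.6 1.3]
t: 19.62
position: [0.4993, -0.1241, 0.2021]
eef_rot: [-0.081, 0.997, 0.0, -0.001]
force: [0.1, 0.2, -0.1]
gripper_width: 0.0002
finger_force: 0.0
a,b,z cm [ 1.32 -0.2  20.21] F [ 0.1  0.2 -0.1]
```

```bash
python3 -m inch '[{"dp":[1.5,0,1.0],"roll":0},{"dp":[2.8,0,2.6],"roll":0},{"dp":[3.5,0,3.8],"roll":0},{"dp":[4.2,0,4.9],"roll":0},{"dp":[5.2,0,6],"roll":0},{"dp":[6,0,6.9],"roll":0},{"dp":[6,0,6.9],"roll":0}]'; python3 fr.py
python3 -m inch '[{"dp":[0.2,0,0.3],"roll":0},{"dp":[0.2,0,0.6],"roll":0},{"dp":[0.2,0,0.6],"roll":0}]'; python3 fr.py
```

```text
t: 20.5
position: [0.4398, -0.1334, 0.1324]
eef_rot: [-0.081, 0.997, 0.001, -0.001]
force: [0.4, -0.5, -0.4]
gripper_width: 0.0001
finger_force: 0.0
a,b,z cm [-4.7  -0.15 13.24] F [ 0.4 -0.5 -0.4]
t: 20.88
position: [0.4394, -0.134, 0.1272]
eef_rot: [-0.081, 0.997, 0.0, -0.0]
force: [-0.8, -0.4, -0.0]
gripper_width: -0.0001
finger_force: 0.0
a,b,z cm [-4.76 -0.2  12.72] F [-0.8 -0.4 -0. ]
```

```bash
python3 -m inch '[{"dp":[0,0,0.2],"roll":0},{"dp":[0,0,0.3],"roll":0},{"dp":[0,0,0.3],"roll":0}]'; python3 - <<'E'
from h import *
q,D=camera("scene"); t,d=camera("top")
cv2.imwrite("pics/f.png",np.hstack([cv2.resize(q[150:325,100:300,::-1],None,fx=2,fy=2),cv2.resize(t[130:305,350:550,::-1],None,fx=2,fy=2)]))
E
```

```text
t: 21.25
position: [0.4396, -0.1341, 0.1261]
eef_rot: [-0.081, 0.997, -0.0, 0.001]
force: [-5.7, 1.9, 19.4]
gripper_width: 0.0
finger_force: 9.3
```

View pics/f.png

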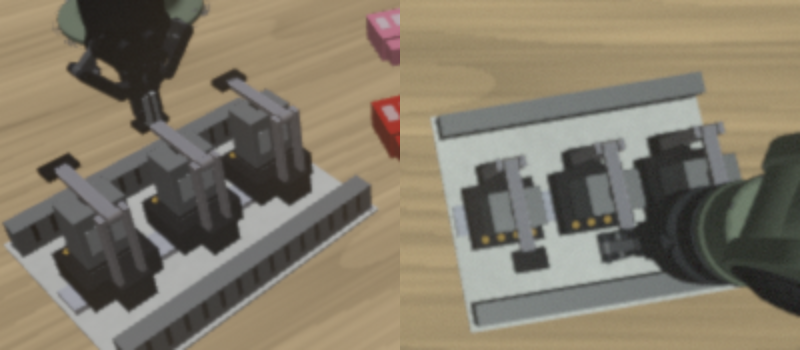

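The lever lies level over the relay like its neighbours, with the fingertip on its tab at 126 mm and about 19 N pressing. I give one more small push, back off and verify.

```bash
python3 -m inch '[{"dp":[0,0,0.15],"roll":0},{"dp":[0,0,0.15],"roll":0},{"dp":[0,0,0.15],"roll":0}]'|grep -E "pos|force"
python3 -m inch '[{"dp":[0,0,-1],"roll":0},{"dp":[0,0,-4],"roll":0},{"dp":[3,0,-9],"roll":0},{"dp":[8,0,-13],"roll":0},{"dp":[13,0,-13],"roll":0},{"dp":[13,0,-13],"roll":0},{"dp":[13,0,-13],"roll":0}]'
python3 - <<'E'
from h import *
q,D=camera("scene"); t,d=camera("top")
ax=np.array([.987,.162]);ay=np.array([-.162,.987]); c0=np.array([.486,-.1243])
for n,dd in(("top",d),("scene",D)):
    W=cloud(n,dd); a=(W[...,:2]-c0)@ax; b=(W[...,:2]-c0)@ay; z=W[...,2]
    for s in(-.1,0,.1):
        r=[]
        for lo in(-.062,-.04,-.02,0,.02):
            k=(abs(b-s)<.012)&(a>lo)&(a<lo+.02)&(z>.117)&(z<.2); r.append((int(k.sum()),np.median(z[k]).round(4) if k.any() else 0))
        c=(z>.105)&(z<.118)&(abs(b-s)<.035)&(abs(a)<.024); print(n,s,"bar",r,"cap",c.sum(),np.median(z[c]).round(4),"y",np.percentile(b[c],[2,98]).round(4))
E
```

```text
position: [0.4396, -0.1342, 0.1258]
force: [-8.8, 3.9, 30.9]
finger_force: 15.4
t: 22.6
position: [0.3114, -0.1553, 0.253]
eef_rot: [-0.081, 0.997, -0.0, 0.001]
force: [0.9, 1.0, 0.1]
gripper_width: -0.0002
finger_force: 0.0
top -0.1 bar [(129, np.float64(0.1261)), (89, np.float64(0.126)), (87, np.float64(0.1257)), (89, np.float64(0.1261)), (90, np.float64(0.1262))] cap 398 0.1135 y [-0.1249 -0.0724]
top 0 bar [(127, np.float64(0.1263)), (85, np.float64(0.1261)), (86, np.float64(0.1258)), (83, np.float64(0.1258)), (85, np.float64(0.126))] cap 391 0.1137 y [-0.0256  0.027 ]
top 0.1 bar [(127, np.float64(0.1263)), (82, np.float64(0.126)), (79, np.float64(0.1261)), (79, np.float64(0.1262)), (78, np.float64(0.1263))] cap 392 0.1136 y [0.0748 0.1271]
scene -0.1 bar [(86, np.float64(0.1262)), (71, np.float64(0.1259)), (62, np.float64(0.126)), (70, np.float64(0.1261)), (66, np.float64(0.1261))] cap 364 0.1133 y [-0.1281 -0.0759]
scene 0 bar [(64, np.float64(0.1262)), (56, np.float64(0.1258)), (58, np.float64(0.1255)), (56, np.float64(0.1259)), (56, np.float64(0.1261))] cap 290 0.1135 y [-0.0286  0.0237]
scene 0.1 bar [(54, np.float64(0.1263)), (49, np.float64(0.1258)), (54, np.float64(0.126)), (51, np.float64(0.1256)), (45, np.float64(0.1257))] cap 238 0.1133 y [0.0713 0.1239]
```

The lever is level and the cap sits at its neighbours' height, so I hand it in.

```bash
python3 -c "
from station import *
print(job_done())"
```

```text
the job is handed in; nothing more can be done
None
```

The relay is in the middle socket with its lever shut, its cap and lever level with the two locked neighbours to within 0.5 mm, and the job was handed in at about 22.7 s; no verdict was shown.

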